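# Hook a hot flange out from under the grinder guard

## Robot

A 6-joint arm with a two-finger parallel gripper is mounted at the origin on the work surface. World frame = base frame: x ahead of the robot, y to its left, z up, the work surface at z = 0. Lengths are in m, angles in rad, forces in N, time in s.
With the tool pointing down it reaches from about 0.225 to 0.875 m from the base axis. Payload 3.4 kg.
Tool frame: the origin (TCP) lies between the finger pads; the fingertips stand 11 mm ahead of it and the grasp point (between the pads) lies 8 mm behind it; z points along the fingers, y is the direction in which the jaws open and shut (so a half turn about z gives the same grasp; the last joint's range is limited). The gripper opens to 85 mm and grips with 20 to 120 N. Pads are 22 mm wide; open, the fingers measure 114 mm over their backs; the gripper's body (76 mm by 85 mm) begins 54 mm behind the grasp point. The pads swing forward as they close: fully open they stand 13 mm farther back than shut.
Start: joints at [1.076, 0.276, 1.505, -0, 1.361, -0.121], TCP at [0.21, 0.535, 0.242] pointing down, gripper open.
Joint ranges: [-2.89, 2.89], [-0.75, 2.08], [0.22, 2.7], [-1.18, 4.32], [0.11, 2.71], [-2.7, 2.7]. Speed limits (rad/s): [2.57, 2.57, 3.14, 3.14, 3.14, 3.14].

## Interface

Orientations are given as a unit quaternion [w, x, y, z].
In Python, from rig import manip gives the robot as it stands. The module is installed in compiled form; this text tells all that it offers.
- The arm moves only by the tool move_arm, never from a script. Its argument "series" is a list that holds one entry, the list of rows, each a list of 7 numbers: the shift along the world's x, y, z in m, then the turn, a rotation vector about the world's x, y, z in rad, then the finger opening in m, from 0 to 0.0854. A call has 1 to 20 rows; each row shifts and turns the commanded pose from where the row before left it; what a row does not reach is not made up. A row lasts 1/12 s, in which the tool goes at most 41.7 mm and 7.16 degrees, less where a joint would pass 70% of its speed; a pose out of reach is approached as far as the arm can. A call with a gripper value outside its range is refused whole. The fingers move at their own pace and stop on an object; "newtons" is the grip in N (left out, the last holds). Time passes only in rows, so rows that do not move let the fingers close. It gives the time, the measured TCP pose, the force and the opening at its end, in the units of the state.
- manip.get_state(): the state, without advancing time (a new reading comes with each control period).
- manip.get_image(name): name is "scene" or "top" or "wrist"; returns a dict with "color" (384x512x3 uint8, red, green, blue), "fx", "fy", "cx", "cy" (pixels), "R" (3x3) and "t" (3): a world point X has camera coordinates R X + t; the wrist camera has in their place "tool_from_camera" (4x4, takes a point from camera to tool coordinates, whose origin is the TCP and whose axes are the flange's). Camera axes: x right, y down, z forward; pixel columns grow to the right and rows downward; lengths in m; the calibration is good to about 2 mm. The wrist camera is an equidistant fisheye: a pixel r from the principal point sees the ray r / f radians off the axis. A picture is of the moment at which its call begins: read the wrist's pose just before it. There is no depth.
- manip.sign_off(): hands the job in, once; it reports no verdict.
The state is a dict: "clock": time; "qpos": joint angles; "qd": joint speeds; "effort": joint torques, N m; "position": TCP position; "ee_rot": TCP orientation; "contact_force": force on the tool from outside, world axes, zero at the start; "moment": the same for the moment, N m; "width": finger opening in m.
Only numpy, scipy, OpenCV 4.12 (cv2) and the standard library are available. Lean on these libraries where they do the work, as an engineer would, in place of code of your own. Each camera call takes 0.05 s, during which the arm holds its last target.

## Task

A freshly ground pipe flange has dropped under the bar guard of the grinder and is still too hot to touch. Take the hooked rod by its wooden handle, reach in through the open mouth of the guard and draw the flange out until it lies flat on the open bench just in front of the mouth, wholly clear of the guard; then lay the hooked rod down on the bench, clear of the flange and the guard. Touch the flange with nothing but the hooked rod and leave the scraper and the bolt where they are.

Things in the scene. Friction and masses are not known exactly. Their poses are not given: they have to be found in the camera images.
- guard: Fixed grinder with a cage of dark bars, 230 wide, 200 deep, over the bare bench. Origin: on the bench, middle of the cage's open mouth; +y points into the cage, -y out over open bench, x along the mouth. Clear mouth 200 wide, 100 high; roof bars at height 105, 38 apart, from y = 0 to 200; side bars at heights 52, 105. Motor on plinth behind (to y = 440, 300 high), wheel above the roof at y = 160 to 200.
- flange_center (a point): Steel pipe flange lying flat under the cage: disc of 90 outer diameter, 12 thick, with a raised hub of 68 diameter around an open through-bore of 52 diameter; 20 high in all; 0.3 to 0.55 kg, slides freely. This point: its middle, 10 above its underside; z is its axis.
- hook_grip (a point): Hooked rod lying on the bench: wooden handle 100 long, 24 wide, 32 high (flat sides); from it an 8 thick steel rod runs forward, 26 above the handle's underside, and ends in a prong turned straight down. 0.3 kg, balanced 10 ahead of the handle's middle; rests on its handle alone. This point: middle of the handle, 16 above its underside; x points along the rod to the hook, z up.
- hook_tip (a point): The lower end of the hooked rod's prong (8 thick, reaching 22 below the rod's centre line), 200 ahead of the handle's middle and 4 above the level of the handle's underside. Axes as for the handle.
- scraper_grip (a point): Straight scraper with the same handle (100 x 24 x 32) but a straight rod ending in a flat blade 34 wide, 210 from the handle's middle; it lies beside the hooked rod, on either side; to be left. This point: middle of its handle, 16 above the bench; x points to the blade.
- bolt: Dark bolt with nut, 90 long, 24 thick, lying under the cage behind the flange, about across the cage; to be left. Origin: under its middle, on the bench; x along it.
- flange: The same flange; origin: centre of its underside.
- hook: The same hooked rod; origin: under the middle of its handle, at the level of the underside; x to the hook.
- scraper: The same scraper; origin: under the middle of its handle.
Not all that is in view belongs to the job. Of the things that look like the flange, the smallest one is meant.

How it is judged:
By the outcome, as a careful person would: the job done as asked, in the order asked, and still so for the second after the job is handed in, with the robot touching nothing.
It also fails if it takes over 51 s, if anything falls off the work surface, if the arm or the gripper's body presses on something with over 40 N, if the wrist force passes 120 N, or if a joint passes its speed limit or range.

## Working session

There is one attempt and no reset: what is moved stays moved. The work goes in short steps, Python scripts to look and compute and a tool call to move; the robot and the scene stay as the last step left them, time stands still between calls to the robot, and variables do not carry over. Pictures are saved under pics/ and viewed, and the job is handed in when it is done.

Besides the shell and the picture viewer there is one more tool, called after "Emit:" as name(argument=value, ...), one argument or row to a line, values as JSON. move_arm: Moves the arm, as the interface text tells. Its arguments: {"type":"object","properties":{"series":{"type":"array"},"newtons":{"type":"number"}},"required":["series"]}

```bash
mkdir -p pics; cat > h.py <<'E'
import numpy as np, cv2
from rig import manip
def snap(n,f,scale=1.5):
    im=manip.get_image(n); c=im["color"][:,:,::-1]
    cv2.imwrite("pics/"+f+"_raw.png",c)
    np.savez("pics/"+f+".npz",**{k:np.array(v) for k,v in im.items()})
    cv2.imwrite("pics/"+f+".png",cv2.resize(c,None,fx=scale,fy=scale,interpolation=cv2.INTER_CUBIC)); return im
def ray(d,u,v,z):
    R=d["R"];t=d["t"];C=-R.T@t
    p=R.T@np.array([(u-d["cx"])/d["fx"],(v-d["cy"])/d["fy"],1.0])
    return C+p*(z-C[2])/p[2]
def proj(d,X):
    c=d["R"]@np.array(X)+d["t"]; return np.array([d["fx"]*c[0]/c[2]+d["cx"],d["fy"]*c[1]/c[2]+d["cy"]])
E
python3 - <<'E'
from h import *
s=manip.get_state();print(s)
for n in("scene","top","wrist"):
    im=snap(n,n+"0"); print(n,im["fx"],im["cx"],im["cy"]); 
    if n!="wrist": print(-im["R"].T@im["t"], im["R"])
    else: print(im["tool_from_camera"])
E
```

```text
{'clock': 0.0, 'qpos': array([ 1.07599052e+00,  2.76576801e-01,  1.50616042e+00,  7.92682250e-06,
        1.36069064e+00, -1.21010417e-01]), 'qd': array([-0.00035527,  0.00014086,  0.00149671,  0.00121071,  0.00091387,
       -0.00082214]), 'effort': array([ 6.55078584e-04, -4.16770434e+01, -2.45801014e+01, -1.24118496e-04,
        1.09179641e-02, -2.05339127e-06]), 'position': array([0.20972106, 0.53483058, 0.2414392 ]), 'ee_rot': array([-2.81787573e-04,  1.85812252e-01,  9.82584838e-01, -8.73274096e-04]), 'contact_force': array([-0.04950398, -0.52572054,  0.29183458]), 'moment': array([-0.0084708 ,  0.00060409,  0.01212241]), 'width': 0.0852891661397306}
scene 365.60577095515436 261.82114913075463 189.9987846206237
[ 1.12152253 -0.10509398  0.73488504] [[ 0.12924468  0.9916103  -0.00219788]
 [ 0.7439049  -0.0984243  -0.66099785]
 [-0.65566859  0.08379545 -0.75038458]]
top 404.77887672015765 256.1593482501526 197.53822245267196
[ 0.29342728 -0.04127066  1.2543063 ] [[-0.0125084  -0.99984763 -0.01217618]
 [-0.98136851  0.01461027 -0.19157869]
 [ 0.1917274   0.00955297 -0.98140172]]
wrist 297.3186396354542 250.79641521859207 194.56417804193555
[[ 6.27869502e-05 -9.60997556e-01 -2.76556855e-01  7.16583389e-02]
 [ 9.99999928e-01  1.64128897e-04 -3.43294775e-04  5.67644305e-04]
 [ 3.75296411e-04 -2.76556813e-01  9.60997496e-01 -1.31919671e-01]
 [ 0.00000000e+00  0.00000000e+00  0.00000000e+00  1.00000000e+00]]
```

View pics/scene0.png

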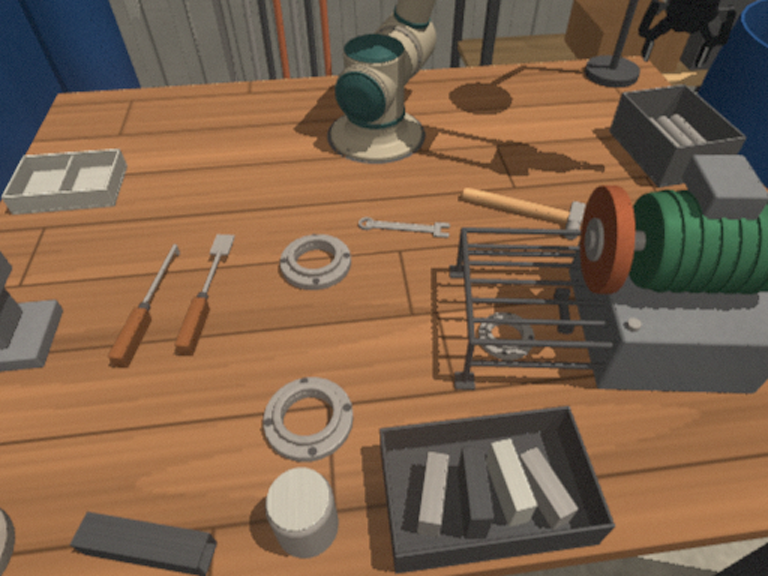

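View pics/top0.png

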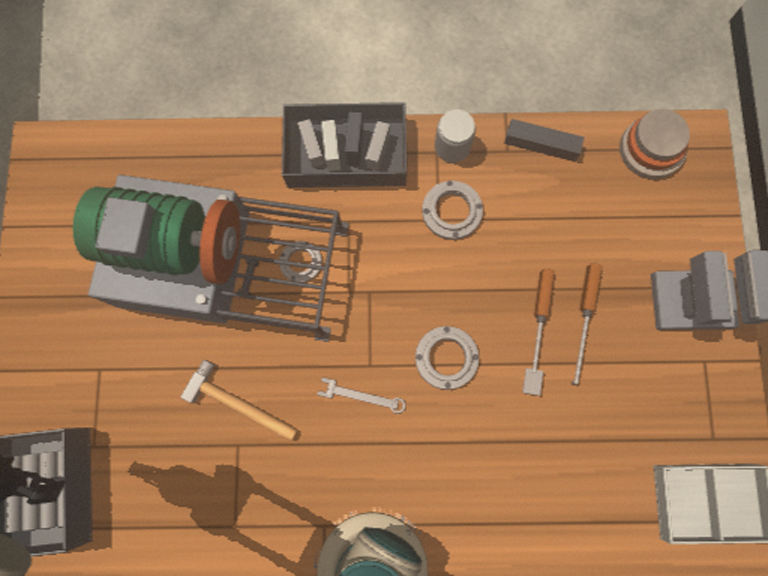

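View pics/wrist0.png

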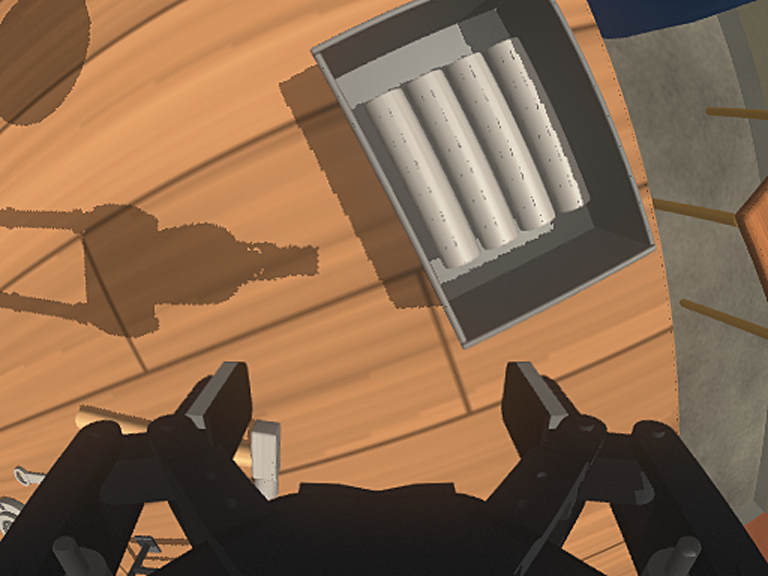

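The top view (1.5x) has three flange-like rings at (302,262) under the cage, (453,209) and (447,357). The one under the cage looks smallest and is where the task says it should be. Two tools: handle (545,295) ends in a blade at (533,383), so it's the scraper. Handle (592,290) ends in a thin tip at (577,382), so it's the hooked rod. I'll enlarge both areas to confirm.

```bash
python3 - <<'E'
import cv2,numpy as np
t=cv2.imread("pics/top0_raw.png"); s=cv2.imread("pics/scene0_raw.png")
a=cv2.resize(t[115:235,130:250],None,fx=5,fy=5,interpolation=cv2.INTER_CUBIC); cv2.imwrite("pics/c1.png",a)
b=cv2.resize(t[170:270,340:420],None,fx=6,fy=6,interpolation=cv2.INTER_CUBIC); cv2.imwrite("pics/c2.png",b)
c=cv2.resize(s[140:270,280:410],None,fx=4.5,fy=4.5,interpolation=cv2.INTER_CUBIC); cv2.imwrite("pics/c3.png",c)
d=cv2.resize(s[150:250,65:165],None,fx=6,fy=6,interpolation=cv2.INTER_CUBIC); cv2.imwrite("pics/c4.png",d)
E
```

```text
(no output)
```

View pics/c1.png

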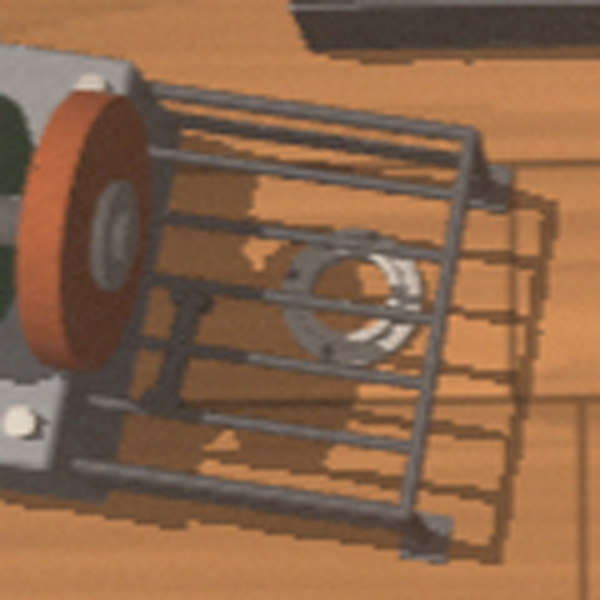

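View pics/c2.png

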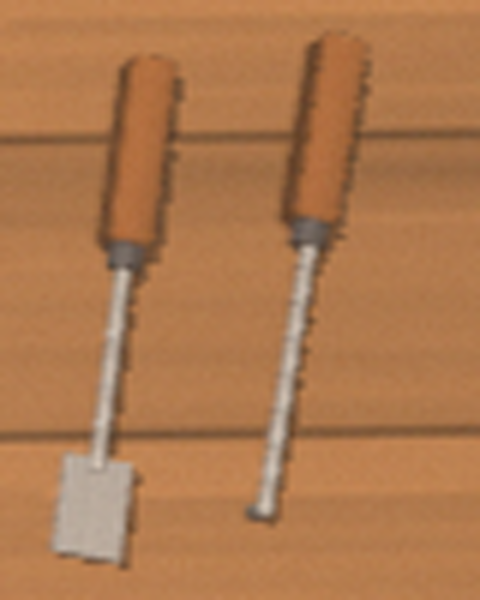

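View pics/c3.png

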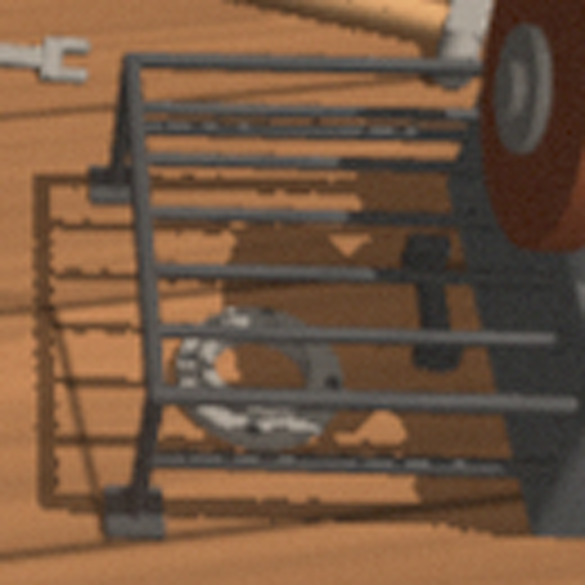

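View pics/c4.png

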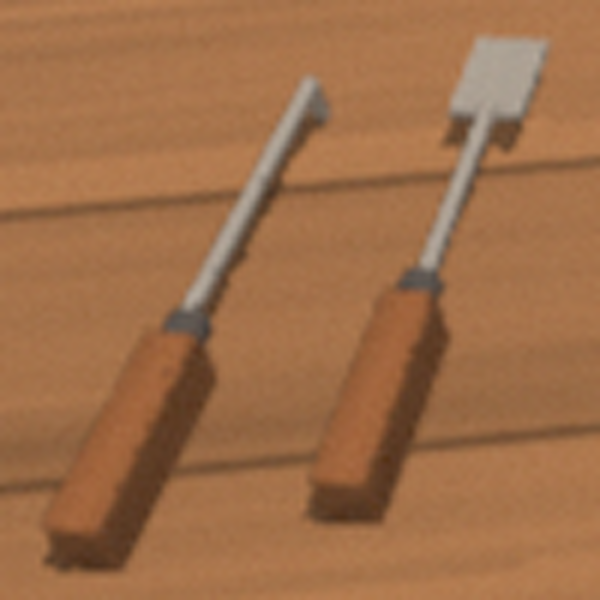

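```bash
python3 - <<'E'
from h import *
T=dict(np.load("pics/top0.npz"));S=dict(np.load("pics/scene0.npz"))
c1=lambda u,v:(130+(u+.5)/5-.5,115+(v+.5)/5-.5)
c2=lambda u,v:(340+(u+.5)/6-.5,170+(v+.5)/6-.5)
c3=lambda u,v:(280+(u+.5)/4.5-.5,140+(v+.5)/4.5-.5)
c4=lambda u,v:(65+(u+.5)/6-.5,150+(v+.5)/6-.5)
np.set_printoptions(precision=4,suppress=True)
def P(n,D,c,u,v,z): print(n,ray(D,*c(u,v),z))
P("flange top",T,c1,354,297,.012);P("flange sc",S,c3,259,377,.012)
P("fl L",T,c1,283,297,.012);P("fl R",T,c1,425,297,.012);P("fl T",T,c1,354,230,.012);P("fl B",T,c1,354,365,.012)
P("guard cornA",T,c1,470,135,.105);P("guard cornB",T,c1,410,515,.105)
P("guard cornA s",S,c3,150,400,.105);P("guard cornB s",S,c3,133,62,.105)
P("bolt a",T,c1,195,298,.012);P("bolt b",T,c1,163,400,.012)
for n,p in dict(hTL=(318,33),hTR=(368,38),hBL=(285,218),hBR=(338,222)).items(): P(n,T,c2,*p,.032)
P("rod tip",T,c2,266,512,.03);P("rod root",T,c2,307,245,.03)
P("rod tip s",S,c4,310,82,.03);P("rod root s",S,c4,195,308,.03)
P("scr rod root",T,c2,122,270,.03);P("scr handle far",T,c2,150,60,.032);P("scr bladeend",T,c2,90,558,.02)
for n,p in dict(hA=(108,330),hB=(48,522),hC=(160,330),hD=(105,532)).items(): pass
# scene handle top corners
for p in [(160,330),(212,365),(100,535),(48,522)]: P("s handle",S,c4,*p,.032)
E
```

```text
flange top [0.6147 0.1465 0.012 ]
flange sc [0.6215 0.1437 0.012 ]
fl L [0.6154 0.1916 0.012 ]
fl R [0.614  0.1015 0.012 ]
fl T [0.6588 0.1472 0.012 ]
fl B [0.5706 0.1459 0.012 ]
guard cornA [0.689  0.0647 0.105 ]
guard cornB [0.4612 0.0985 0.105 ]
guard cornA s [0.6921 0.0578 0.105 ]
guard cornB s [0.465  0.0993 0.105 ]
bolt a [0.6157 0.2476 0.012 ]
bolt b [0.5499 0.2658 0.012 ]
hTL [ 0.5968 -0.4528  0.032 ]
hTR [ 0.5937 -0.4783  0.032 ]
hBL [ 0.5002 -0.4287  0.032 ]
hBR [ 0.4978 -0.4553  0.032 ]
rod tip [ 0.3523 -0.4088  0.03  ]
rod root [ 0.4865 -0.4394  0.03  ]
rod tip s [ 0.3559 -0.4105  0.03  ]
rod root s [ 0.4876 -0.4405  0.03  ]
scr rod root [ 0.475  -0.3449  0.03  ]
scr handle far [ 0.5838 -0.3655  0.032 ]
scr bladeend [ 0.3311 -0.3224  0.02  ]
s handle [ 0.4997 -0.4519  0.032 ]
s handle [ 0.5214 -0.4276  0.032 ]
s handle [ 0.6009 -0.4568  0.032 ]
s handle [ 0.5921 -0.4778  0.032 ]
```

Confirmed: the tool with the down-turned prong is the hooked rod, and the ring under the cage measures 90 mm, so it's the flange meant. Measurements so far:
- **Guard mouth:** centre about (0.577, 0.080), inward direction about (0.165, 0.986), width 0.230 as given.
- **Flange centre:** about (0.617, 0.1455).
- **Hook:** handle middle about (0.548, -0.4545), yaw about 167°.

Next I'll move over the hook.

```bash
python3 - <<'E'
from h import *
T=dict(np.load("pics/top0.npz"))
for n,p in dict(A=(453,209),Al=(422,209),B=(447,357),Bl=(415,357),wr=(405,405),plinth=(90,297),can=(455,150)).items(): print(n,ray(T,p[0]/1.5,p[1]/1.5,.012))
E
```

```text
A [ 0.72445588 -0.1788395   0.012     ]
Al [ 0.72556769 -0.11249536  0.012     ]
B [ 0.40793037 -0.15577483  0.012     ]
Bl [ 0.40882178 -0.09046052  0.012     ]
wr [ 0.31252355 -0.06819179  0.012     ]
plinth [0.54383096 0.58783331 0.012     ]
can [ 0.85942994 -0.187819    0.012     ]
```

Emit:
move_arm(
  series=[
    [[0.0109,-0.0329,0,0,0,0,0.085],[0.0109,-0.0329,0,0,0,0,0.085],[0.0109,-0.0329,0,0,0,0,0.085],[0.0109,-0.0329,0,0,0,0,0.085],[0.0109,-0.0329,0,0,0,0,0.085],[0.0109,-0.0329,0,0,0,0,0.085],[0.0109,-0.0329,0,0,0,0,0.085],[0.0109,-0.0329,0,0,0,0,0.085],[0.0109,-0.0329,0,0,0,0,0.085],[0.0109,-0.0329,0,0,0,0,0.085],[0.0109,-0.0329,0,0,0,0,0.085],[0.0109,-0.0329,0,0,0,0,0.085],[0.0109,-0.0329,0,0,0,0,0.085],[0.0109,-0.0329,0,0,0,0,0.085],[0.0109,-0.0329,0,0,0,0,0.085],[0.0109,-0.0329,0,0,0,0,0.085],[0.0109,-0.0329,0,0,0,0,0.085],[0.0109,-0.0329,0,0,0,0,0.085],[0.0109,-0.0329,0,0,0,0,0.085],[0.0109,-0.0329,0,0,0,0,0.085]],
  ],
)

```text
clock: 1.82
position: [0.428, -0.1244, 0.2422]
ee_rot: [-0.0, 0.186, 0.983, 0.0]
contact_force: [0.8, 1.1, 0.1]
width: 0.0853
```

Emit:
move_arm(
  series=[
    [[0.0109,-0.0329,-0.006,0,0,0.0145,0.07],[0.0109,-0.0329,-0.006,0,0,0.0145,0.07],[0.0109,-0.0329,-0.006,0,0,0.0145,0.07],[0.0109,-0.0329,-0.006,0,0,0.0145,0.07],[0.0109,-0.0329,-0.006,0,0,0.0145,0.07],[0.0109,-0.0329,-0.006,0,0,0.0145,0.07],[0.0109,-0.0329,-0.006,0,0,0.0145,0.07],[0.0109,-0.0329,-0.006,0,0,0.0145,0.07],[0.0109,-0.0329,-0.006,0,0,0.0145,0.07],[0.0109,-0.0329,-0.006,0,0,0.0145,0.07],[0,0,0,0,0,0,0.07],[0,0,0,0,0,0,0.07],[0,0,0,0,0,0,0.07],[0,0,0,0,0,0,0.07]],
  ],
)

```text
clock: 2.98
position: [0.5367, -0.4504, 0.1825]
ee_rot: [-0.0, 0.114, 0.993, 0.0]
contact_force: [-0.2, 0.5, -0.3]
width: 0.0702
```

```bash
cat >> h.py <<'E'
from scipy.spatial.transform import Rotation as Ro
def TR(s=None):
    s=s or manip.get_state(); q=s["ee_rot"]; return Ro.from_quat([q[1],q[2],q[3],q[0]]).as_matrix(), s["position"]
def wproj_cam(im,Rt,p,X):
    M=im["tool_from_camera"]; tool=Rt.T@(np.array(X)-p); c=M[:3,:3].T@(tool-M[:3,3])
    th=np.arctan2(np.hypot(c[0],c[1]),c[2]); ph=np.arctan2(c[1],c[0]); return im["cx"]+im["fx"]*th*np.cos(ph),im["cy"]+im["fx"]*th*np.sin(ph)
def wray(im,Rt,p,u,v,z):
    M=im["tool_from_camera"]; x,y=u-im["cx"],v-im["cy"]; r=np.hypot(x,y); th=r/im["fx"]
    d=np.array([x/r*np.sin(th),y/r*np.sin(th),np.cos(th)]); D=Rt@M[:3,:3]@d; C=Rt@M[:3,3]+p
    return C+D*(z-C[2])/D[2]
E
python3 - <<'E'
from h import *
s=manip.get_state(); Rt,p=TR(s); print(s["clock"],p,s["qpos"],Rt)
im=snap("wrist","w1"); np.savez("pics/w1p.npz",Rt=Rt,p=p)
E
```

```text
2.9833 [ 0.53671357 -0.45038227  0.18252996] [-7.97608420e-01  4.98244299e-01  1.30028765e+00  4.73870483e-04
  1.34399258e+00 -2.14030729e+00] [[-9.74074134e-01  2.26228820e-01 -3.20369362e-04]
 [ 2.26228413e-01  9.74073779e-01  9.89402950e-04]
 [ 5.35894858e-04  8.91275169e-04 -9.99999459e-01]]
```

View pics/w1.png

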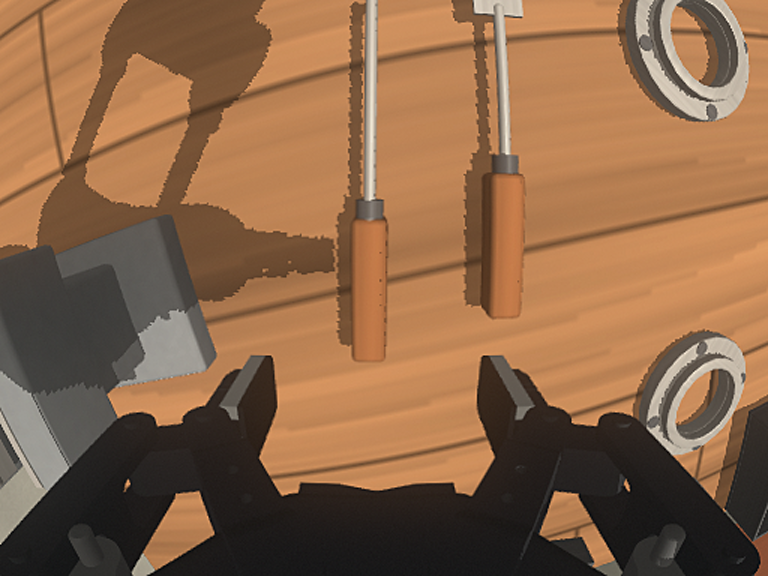

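The wrist view shows the hook handle from (370,218) to (369,355), nearly aligned with the fingers, and the scraper handle at (504,245). Measuring it.

```bash
python3 - <<'E'
from h import *
im=dict(np.load("pics/w1.npz"));P=np.load("pics/w1p.npz");Rt,p=P["Rt"],P["p"]
hsv=cv2.cvtColor(cv2.imread("pics/w1_raw.png"),cv2.COLOR_BGR2HSV)
roi=np.zeros(hsv.shape[:2],np.uint8); roi[140:242,228:262]=1
m=((hsv[...,0]<14)&(hsv[...,1]>150)).astype(np.uint8)*roi
print(m.sum(), [ (np.where(m[r])[0].min(),np.where(m[r])[0].max()) if m[r].any() else None for r in range(144,242,8)])
for u,v in [(370,218),(369,350),(369,358),(352,358),(386,358),(370,200),(371,5),(354,218),(386,218)]: print(u,v,wray(im,Rt,p,(u+.5)/1.5-.5,(v+.5)/1.5-.5,.032))
E
```

```text
2177 [None, (np.int64(234), np.int64(257)), (np.int64(234), np.int64(257)), (np.int64(234), np.int64(257)), (np.int64(235), np.int64(257)), (np.int64(234), np.int64(257)), (np.int64(234), np.int64(257)), (np.int64(234), np.int64(257)), (np.int64(234), np.int64(256)), (np.int64(235), np.int64(256)), (np.int64(235), np.int64(256)), (np.int64(235), np.int64(256)), (np.int64(237), np.int64(254))]
370 218 [ 0.49768985 -0.44469089  0.032     ]
369 350 [ 0.58551974 -0.46614759  0.032     ]
369 358 [ 0.59142423 -0.46755625  0.032     ]
352 358 [ 0.58879619 -0.47906637  0.032     ]
386 358 [ 0.5940962  -0.45607216  0.032     ]
370 200 [ 0.48649026 -0.44206422  0.032     ]
371 5 [ 0.36159965 -0.41242711  0.032     ]
354 218 [ 0.49535479 -0.45458346  0.032     ]
386 218 [ 0.49998311 -0.43479875  0.032     ]
```

Emit:
move_arm(
  series=[
    [[0,-0.0026,-0.02,0,0,0,0.07],[0,0,-0.025,0,0,0,0.07],[0,0,-0.025,0,0,0,0.07],[0,0,-0.025,0,0,0,0.07],[0,0,-0.025,0,0,0,0.07],[0,0,-0.02,0,0,0,0.07],[0,0,-0.014,0,0,0,0.07],[0,0,-0.0075,0,0,0,0.07],[0,0,-0.005,0,0,0,0.07],[0,0,0,0,0,0,0.07],[0,0,0,0,0,0,0.05],[0,0,0,0,0,0,0.04],[0,0,0,0,0,0,0.03],[0,0,0,0,0,0,0.02],[0,0,0,0,0,0,0.01],[0,0,0,0,0,0,0.01],[0,0,0,0,0,0,0.01],[0,0,0,0,0,0,0.01]],
  ],
  newtons=60,
)

```text
clock: 4.53
position: [0.5376, -0.455, 0.0172]
ee_rot: [0.001, 0.114, 0.993, -0.001]
contact_force: [-1.0, 0.4, 5.8]
width: 0.0232
```

```bash
python3 - <<'E'
from h import *
s=manip.get_state(); Rt,p=TR(s); print(s["clock"],p,s["width"],s["contact_force"])
im=snap("wrist","w2"); np.savez("pics/w2p.npz",Rt=Rt,p=p)
E
```

```text
4.5333 [ 0.53757866 -0.45498138  0.01716202] 0.02322145715038574 [-0.95841075  0.40980087  5.83588572]
```

View pics/w2.png

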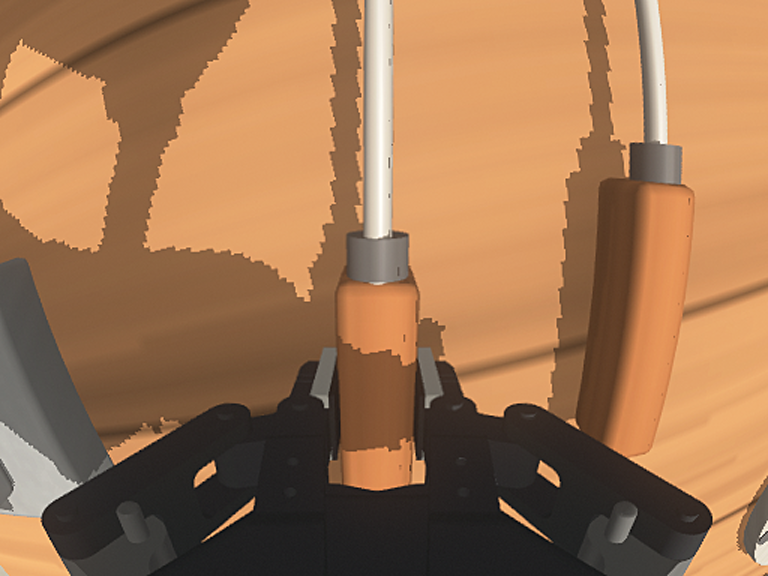

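Emit:
move_arm(
  series=[
    [[0,0,0.01,0,0,0,0.01],[0,0,0.02,0,0,0,0.01],[0,0,0.025,0,0,0,0.01],[0,0,0.025,0,0,0,0.01],[0,0,0.02,0,0,0,0.01]],
  ],
)

```text
clock: 5.0
position: [0.5368, -0.454, 0.1171]
ee_rot: [-0.0, 0.114, 0.993, 0.0]
contact_force: [0.7, -0.4, -2.3]
width: 0.0231
```

Emit:
move_arm(
  series=[
    [[0.0016,0.0177,0,0,0,-0.1005,0.01],[0.0016,0.0177,0,0,0,-0.1005,0.01],[0.0016,0.0177,0,0,0,-0.1005,0.01],[0.0016,0.0177,0,0,0,-0.1005,0.01],[0.0016,0.0177,0,0,0,-0.1005,0.01],[0.0016,0.0177,0,0,0,-0.1005,0.01],[0.0016,0.0177,0,0,0,-0.1005,0.01],[0.0016,0.0177,0,0,0,-0.1005,0.01],[0.0016,0.0177,0,0,0,-0.1005,0.01],[0.0016,0.0177,0,0,0,-0.1005,0.01],[0.0016,0.0177,0,0,0,-0.1005,0.01],[0.0016,0.0177,0,0,0,-0.1005,0.01],[0.0016,0.0177,0,0,0,-0.1005,0.01],[0.0016,0.0177,0,0,0,-0.1005,0.01],[0.0016,0.0177,0,0,0,-0.1005,0.01],[0,0,-0.02,0,0,0,0.01],[0,0,-0.02,0,0,0,0.01],[0,0,-0.02,0,0,0,0.01],[0,0,0,0,0,0,0.01],[0,0,0,0,0,0,0.01]],
  ],
)

```text
clock: 6.67
position: [0.5596, -0.1881, 0.0547]
ee_rot: [-0.002, 0.763, 0.646, -0.001]
contact_force: [0.2, -0.4, -3.6]
width: 0.023
```

```bash
python3 - <<'E'
from h import *
s=manip.get_state(); Rt,p=TR(s); print(s["clock"],p,s["width"],s["contact_force"],Rt[:,0])
snap("wrist","w3"); np.savez("pics/w3p.npz",Rt=Rt,p=p); im=snap("scene","s3");im=snap("top","t3")
G=p.copy(); 
c=cv2.imread("pics/s3_raw.png")[100:280,150:410]; cv2.imwrite("pics/s3c.png",cv2.resize(c,None,fx=3,fy=3,interpolation=cv2.INTER_CUBIC))
c=cv2.imread("pics/t3_raw.png")[110:270,190:400]; cv2.imwrite("pics/t3c.png",cv2.resize(c,None,fx=3.5,fy=3.5,interpolation=cv2.INTER_CUBIC))
E
```

```text
6.6667 [ 0.55964763 -0.18810819  0.05470342] 0.023032346719748038 [ 0.17515514 -0.39687199 -3.61281315] [0.16468177 0.9863461  0.00113022]
```

View pics/w3.png

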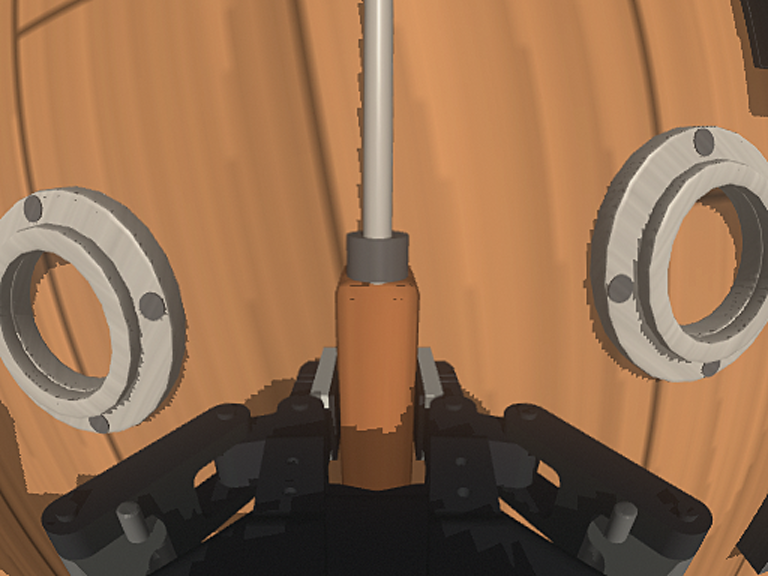

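View pics/s3c.png

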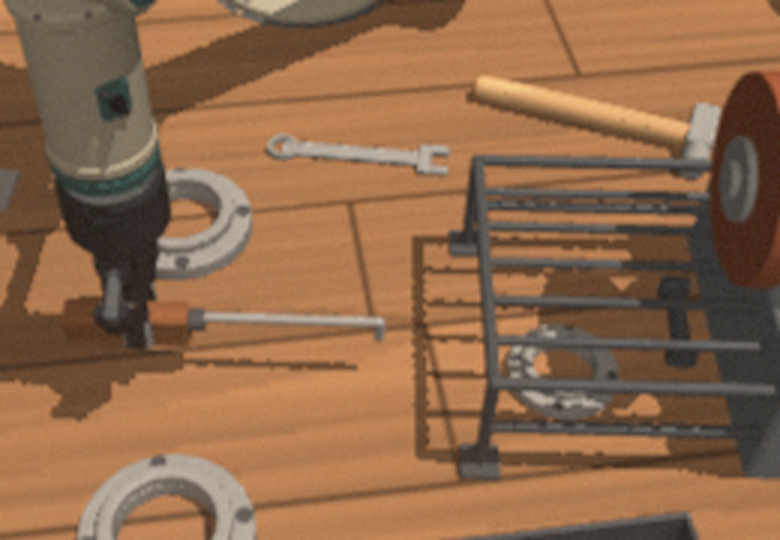

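View pics/t3c.png

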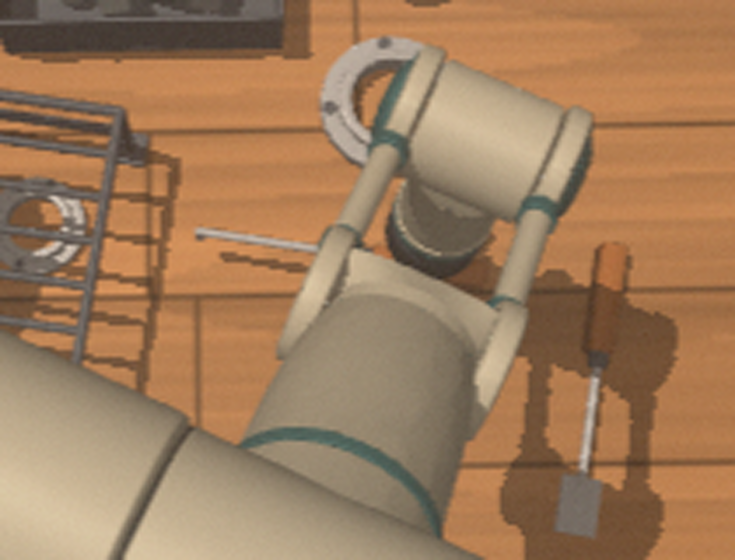

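The hook is held firmly and level. The prong end is at t3c (198,233) and s3c (380,322), with open bench between it and the mouth.

```bash
python3 - <<'E'
from h import *
T=dict(np.load("pics/t3.npz"));S=dict(np.load("pics/s3.npz"));np.set_printoptions(precision=4,suppress=True)
d=np.array([.1647,.9863,0]);p=np.array([.5596,-.1881,.0547])
t=lambda u,v:(190+(u+.5)/3.5-.5,110+(v+.5)/3.5-.5); s=lambda u,v:(150+(u+.5)/3-.5,100+(v+.5)/3-.5)
print("pred end",p+.194*d)
print(ray(T,*t(198,234),.0635), ray(S,*s(384,321),.0635), "tip s",ray(S,*s(378,339),.0415))
# two-view triangulation of rod end
def tri(a,b):
    A=[];y=[]
    for D,(u,v) in((T,a),(S,b)):
        R=D["R"];C=-R.T@D["t"];r=R.T@np.array([(u-D["cx"])/D["fx"],(v-D["cy"])/D["fy"],1]);r/=np.linalg.norm(r)
        M=np.eye(3)-np.outer(r,r);A.append(M);y.append(M@C)
    return np.linalg.lstsq(np.vstack(A),np.hstack(y),rcond=None)[0]
print(tri(t(198,234),s(384,321)))
T0=dict(np.load("pics/top0.npz"));S0=dict(np.load("pics/scene0.npz"))
E
```

```text
pred end [0.5916 0.0032 0.0547]
[ 0.5914 -0.0004  0.0635] [0.5916 0.0001 0.0635] tip s [ 0.5918 -0.0041  0.0415]
[ 0.5915 -0.0001  0.0634]
```

Triangulating from both views puts the rod end at (0.5915, 0.000, 0.063), as predicted. So the prong axis is about (0.591, -0.004) with its tip at z about 0.041. I'll insert it by (0.026, 0.1495).

Emit:
move_arm(
  series=[
    [[0.0026,0.015,0,0,0,0,0.01],[0.0026,0.015,0,0,0,0,0.01],[0.0026,0.015,0,0,0,0,0.01],[0.0026,0.015,0,0,0,0,0.01],[0.0026,0.015,0,0,0,0,0.01],[0.0026,0.015,0,0,0,0,0.01],[0.0026,0.015,0,0,0,0,0.01],[0.0026,0.015,0,0,0,0,0.01],[0.0026,0.015,0,0,0,0,0.01],[0.0026,0.015,0,0,0,0,0.01],[0,0,0,0,0,0,0.01],[0,0,0,0,0,0,0.01]],
  ],
)

```text
clock: 7.82
position: [0.5878, -0.0385, 0.0571]
ee_rot: [0.001, 0.763, 0.647, 0.001]
contact_force: [-0.5, 0.4, -2.3]
width: 0.023
```

```bash
cat > look.py <<'E'
import sys
from h import *
n=sys.argv[1]
s=manip.get_state(); Rt,p=TR(s); print(s["clock"],p,s["width"],s["contact_force"],Rt[:,0])
snap("scene","s"+n);snap("top","t"+n)
c=cv2.imread("pics/s%s_raw.png"%n)[130:270,200:400]; a=cv2.resize(c,None,fx=4,fy=4,interpolation=cv2.INTER_CUBIC); cv2.imwrite("pics/s%sc.png"%n,a)
c=cv2.imread("pics/t%s_raw.png"%n)[120:240,160:320]; b=cv2.resize(c,None,fx=4.5,fy=4.5,interpolation=cv2.INTER_CUBIC); cv2.imwrite("pics/t%sc.png"%n,b)
E
python3 look.py 4
```

```text
7.8167 [ 0.58780817 -0.03849983  0.05708998] 0.022953359204051907 [-0.45538534  0.43085906 -2.34857235] [ 1.63184063e-01  9.86595564e-01 -3.93670045e-04]
```

View pics/s4c.png

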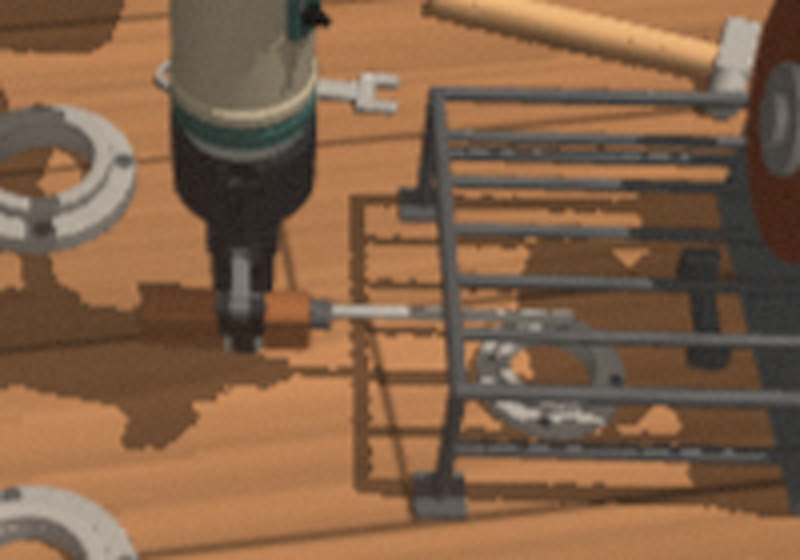

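View pics/t4c.png

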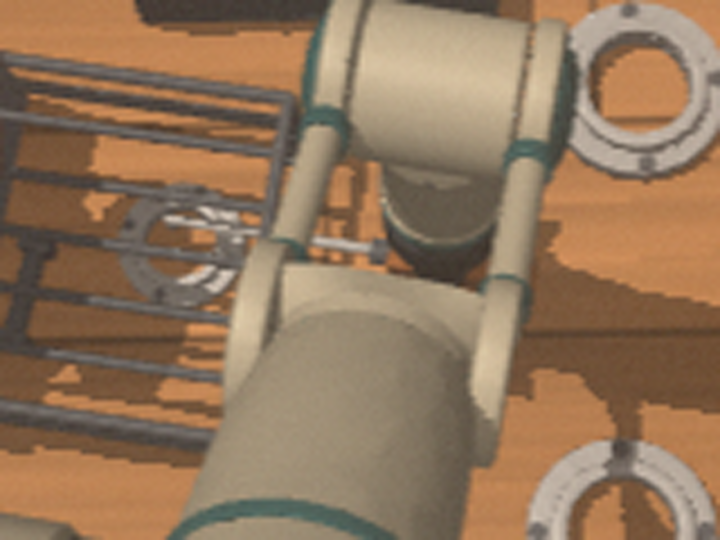

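```bash
python3 - <<'E'
from h import *
T=dict(np.load("pics/t4.npz"));S=dict(np.load("pics/s4.npz"))
t=lambda u,v:(160+(u+.5)/4.5-.5,120+(v+.5)/4.5-.5); s=lambda u,v:(200+(u+.5)/4-.5,130+(v+.5)/4-.5)
print(ray(T,*t(163,219),.066),ray(S,*s(574,316),.066))
# where prong end (z .009) would appear if lowered straight
X=np.array([.6185,.1455,.02]);a=proj(T,X);b=proj(S,X)
print((a[0]-160)*4.5,(a[1]-120)*4.5,(b[0]-200)*4,(b[1]-130)*4)
# bore centre at hub top z .02
print(ray(T,*t(185,243),.02),ray(S,*s(555,368),.02))
E
```

```text
[0.61892469 0.15253803 0.066     ] [0.61933322 0.15007823 0.066     ]
181.6839234507465 234.92894405588876 552.2945366180122 361.4256611872852
[0.61391896 0.14433871 0.02      ] [0.62230688 0.14520915 0.02      ]
```

The prong axis is about (0.6185, 0.147) and the bore centre about (0.618, 0.145), so it will go well inside the ±22 mm clearance. Lowering.

Emit:
move_arm(
  series=[
    [[0,0,-0.009,0,0,0,0.01],[0,0,-0.009,0,0,0,0.01],[0,0,-0.009,0,0,0,0.01],[0,0,-0.005,0,0,0,0.01],[0,0,-0.003,0,0,0,0.01],[0,0,0,0,0,0,0.01],[0,0,0,0,0,0,0.01]],
  ],
)

```text
clock: 8.5
position: [0.5869, -0.0388, 0.0204]
ee_rot: [-0.0, 0.763, 0.646, -0.0]
contact_force: [-2.1, 0.4, -3.1]
width: 0.0232
```

```bash
python3 look.py 5
```

```text
8.5 [ 0.5869008  -0.03883912  0.02038905] 0.02315522265467388 [-2.09987929  0.37069455 -3.1140387 ] [1.64917131e-01 9.86307426e-01 1.46388433e-05]
```

View pics/s5c.png

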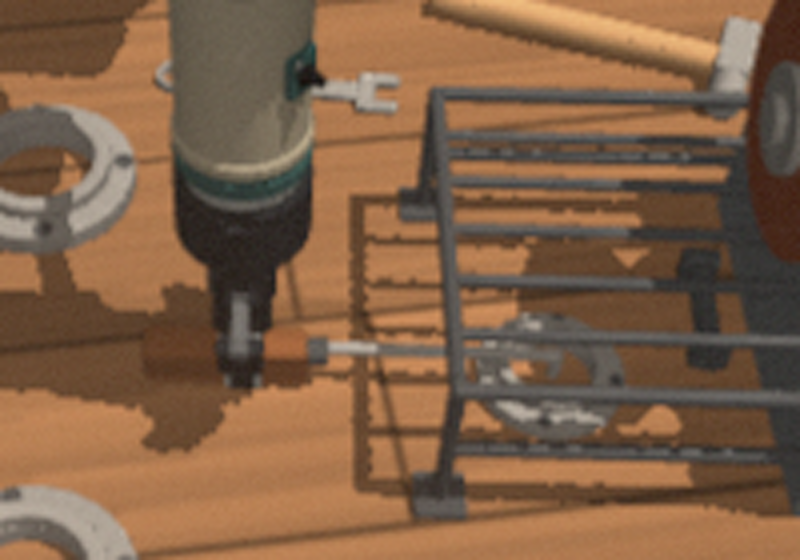

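View pics/t5c.png

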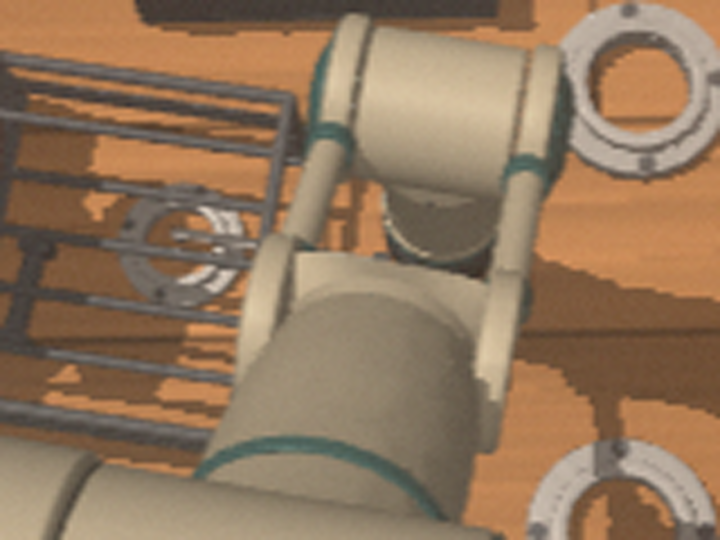

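The scene crop shows the prong inside the bore at (555,365), and the flange hasn't moved. Pulling out slowly, with a look part way.

Emit:
move_arm(
  series=[
    [[-0.0013,-0.0079,0,0,0,0,0.01],[-0.0013,-0.0079,0,0,0,0,0.01],[-0.001,-0.006,0,0,0,0,0.01],[-0.001,-0.006,0,0,0,0,0.01],[-0.001,-0.006,0,0,0,0,0.01],[-0.001,-0.006,0,0,0,0,0.01],[-0.001,-0.006,0,0,0,0,0.01],[-0.001,-0.006,0,0,0,0,0.01],[-0.001,-0.006,0,0,0,0,0.01],[-0.001,-0.006,0,0,0,0,0.01]],
  ],
)

```text
clock: 9.43
position: [0.5763, -0.1031, 0.0208]
ee_rot: [-0.0, 0.763, 0.646, 0.0]
contact_force: [0.2, 1.5, -2.3]
width: 0.023
```

```bash
python3 look.py 6
```

```text
9.4333 [ 0.57629107 -0.10310442  0.02084289] 0.022990844230482917 [ 0.23623678  1.52938577 -2.26674595] [1.64840563e-01 9.86320216e-01 1.40717328e-04]
```

View pics/s6c.png

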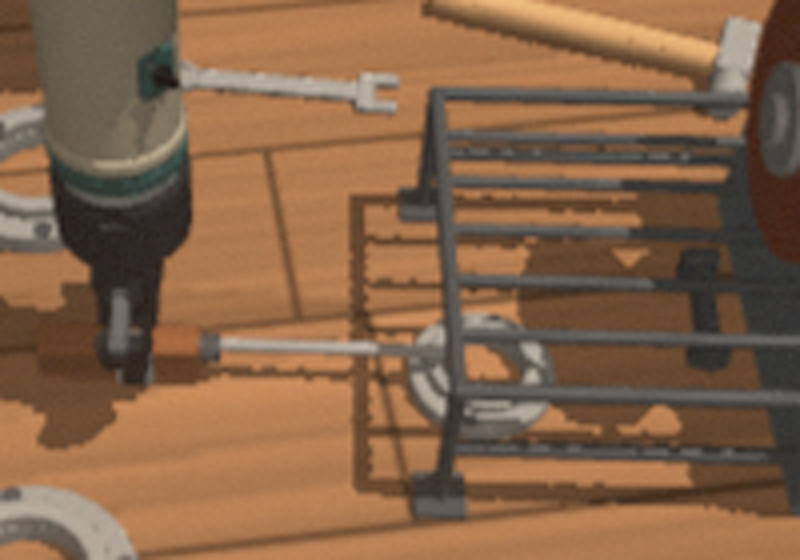

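The flange is hooked and following, with its front edge just through the mouth. I'll pull about 0.115 m more.

Emit:
move_arm(
  series=[
    [[-0.001,-0.006,0,0,0,0,0.01],[-0.001,-0.006,0,0,0,0,0.01],[-0.001,-0.006,0,0,0,0,0.01],[-0.001,-0.006,0,0,0,0,0.01],[-0.001,-0.006,0,0,0,0,0.01],[-0.001,-0.006,0,0,0,0,0.01],[-0.001,-0.006,0,0,0,0,0.01],[-0.001,-0.006,0,0,0,0,0.01],[-0.001,-0.006,0,0,0,0,0.01],[-0.001,-0.006,0,0,0,0,0.01],[-0.001,-0.006,0,0,0,0,0.01],[-0.001,-0.006,0,0,0,0,0.01],[-0.001,-0.006,0,0,0,0,0.01],[-0.001,-0.006,0,0,0,0,0.01],[-0.001,-0.006,0,0,0,0,0.01],[-0.001,-0.006,0,0,0,0,0.01],[-0.001,-0.006,0,0,0,0,0.01],[-0.001,-0.005,0,0,0,0,0.01],[-0.001,-0.004,0,0,0,0,0.01],[0,-0.002,0,0,0,0,0.01]],
  ],
)

```text
clock: 11.2
position: [0.5571, -0.2163, 0.0208]
ee_rot: [-0.0, 0.763, 0.646, -0.0]
contact_force: [-0.2, 1.0, -3.4]
width: 0.0232
```

```bash
python3 look.py 7
```

```text
11.2 [ 0.55710306 -0.21625767  0.02079759] 0.023170513244084874 [-0.17976962  0.96451793 -3.36638398] [ 1.65124586e-01  9.86272704e-01 -1.53979147e-04]
```

View pics/s7c.png

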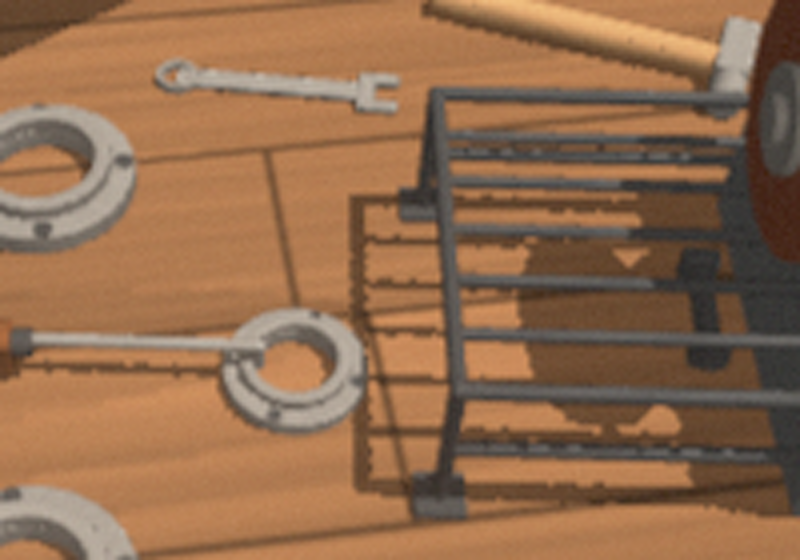

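View pics/t7c.png

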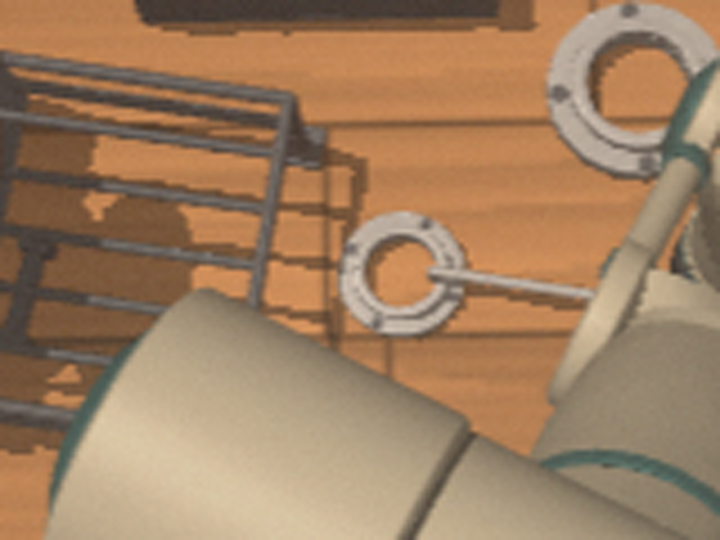

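The flange is out on open bench, with its back edge clear of the mouth. I'll ease the prong off the bore wall, lift, and turn back to the hook's original free spot.

Emit:
move_arm(
  series=[
    [[0.0005,0.003,0,0,0,0,0.01],[0.0005,0.003,0,0,0,0,0.01],[0.0005,0.003,0,0,0,0,0.01],[0,0,0.008,0,0,0,0.01],[0,0,0.015,0,0,0,0.01],[0,0,0.02,0,0,0,0.01],[0,0,0.025,0,0,0,0.01],[0,0,0.025,0,0,0,0.01],[0,0,0.007,0,0,0,0.01]],
  ],
)

```text
clock: 12.05
position: [0.5612, -0.2075, 0.1254]
ee_rot: [0.004, 0.763, 0.646, 0.002]
contact_force: [1.0, 0.6, -1.9]
width: 0.0226
```

Emit:
move_arm(
  series=[
    [[-0.0014,-0.0165,0,0,0,0.1005,0.01],[-0.0014,-0.0165,0,0,0,0.1005,0.01],[-0.0014,-0.0165,0,0,0,0.1005,0.01],[-0.0014,-0.0165,0,0,0,0.1005,0.01],[-0.0014,-0.0165,0,0,0,0.1005,0.01],[-0.0014,-0.0165,0,0,0,0.1005,0.01],[-0.0014,-0.0165,0,0,0,0.1005,0.01],[-0.0014,-0.0165,0,0,0,0.1005,0.01],[-0.0014,-0.0165,0,0,0,0.1005,0.01],[-0.0014,-0.0165,0,0,0,0.1005,0.01],[-0.0014,-0.0165,0,0,0,0.1005,0.01],[-0.0014,-0.0165,0,0,0,0.1005,0.01],[-0.0014,-0.0165,0,0,0,0.1005,0.01],[-0.0014,-0.0165,0,0,0,0.1005,0.01],[-0.0014,-0.0165,0,0,0,0.1005,0.01],[0,0,0,0,0,0,0.01],[0,0,0,0,0,0,0.01]],
  ],
)

```text
clock: 13.47
position: [0.5374, -0.4542, 0.1198]
ee_rot: [-0.001, 0.116, 0.993, 0.001]
contact_force: [0.3, -0.3, -2.6]
width: 0.0229
```

```bash
python3 - <<'E'
from h import *
s=manip.get_state(); Rt,p=TR(s); print(s["clock"],p,s["width"],Rt[:,0]); snap("scene","s8")
E
```

```text
13.4667 [ 0.53742023 -0.45422839  0.11984591] 0.02290714746818297 [-0.97330933  0.22949427  0.00114849]
```

View pics/s8.png

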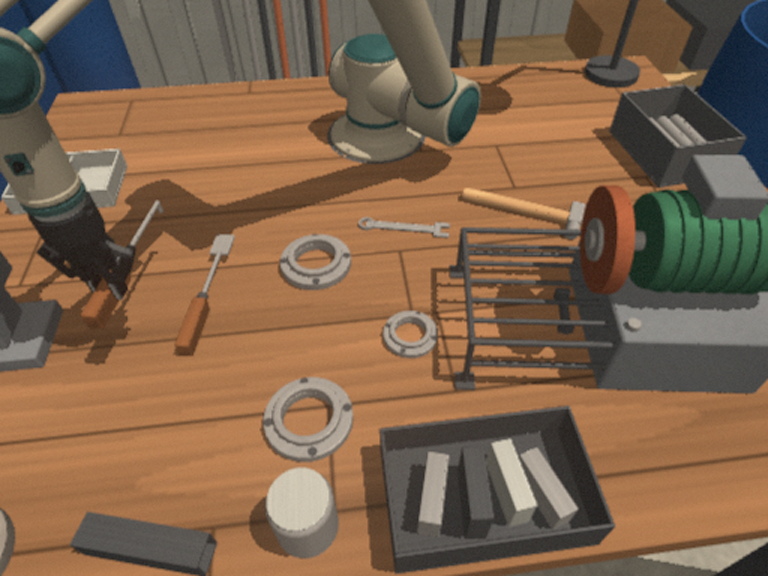

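The flange lies alone at (410,333) in front of the mouth. The scraper and bolt haven't moved. The hook is over its old spot, so I'll lower, release and retreat.

Emit:
move_arm(
  series=[
    [[0,0,-0.02,0,0,0,0.01],[0,0,-0.025,0,0,0,0.01],[0,0,-0.025,0,0,0,0.01],[0,0,-0.015,0,0,0,0.01],[0,0,-0.009,0,0,0,0.01],[0,0,-0.004,0,0,0,0.01],[0,0,-0.003,0,0,0,0.01],[0,0,0,0,0,0,0.01],[0,0,-0.0012,0,0,0,0.01],[0,0,0,0,0,0,0.01]],
  ],
)

```text
clock: 14.35
position: [0.5385, -0.4546, 0.0198]
ee_rot: [0.001, 0.114, 0.993, -0.001]
contact_force: [-0.4, 0.3, -3.0]
width: 0.0232
```

Emit:
move_arm(
  series=[
    [[0,0,0,0,0,0,0.03],[0,0,0,0,0,0,0.04],[0,0,0,0,0,0,0.05],[0,0,0,0,0,0,0.06],[0,0,0,0,0,0,0.06],[0,0,0,0,0,0,0.06],[0,0,0.01,0,0,0,0.06],[0,0,0.02,0,0,0,0.06],[0,0,0.03,0,0,0,0.06],[0,0,0.03,0,0,0,0.06],[0,0,0.03,0,0,0,0.06],[-0.03,0,0.02,0,0,0,0.06],[-0.035,0,0,0,0,0,0.06],[-0.035,0,0,0,0,0,0.06],[-0.03,0,0,0,0,0,0.06],[0,0,0,0,0,0,0.06],[0,0,0,0,0,0,0.06]],
  ],
)

```text
clock: 15.77
position: [0.4067, -0.4542, 0.1598]
ee_rot: [0.001, 0.115, 0.993, -0.0]
contact_force: [0.5, -0.1, 0.3]
width: 0.0599
```

```bash
python3 - <<'E'
from h import *
s=manip.get_state(); print(s["clock"],s["position"],s["width"],s["contact_force"]); snap("scene","s9"); snap("top","t9")
E
```

```text
15.7667 [ 0.40674205 -0.45424809  0.15982839] 0.059915604480410764 [ 0.45870519 -0.14911266  0.34140898]
```

View pics/s9.png

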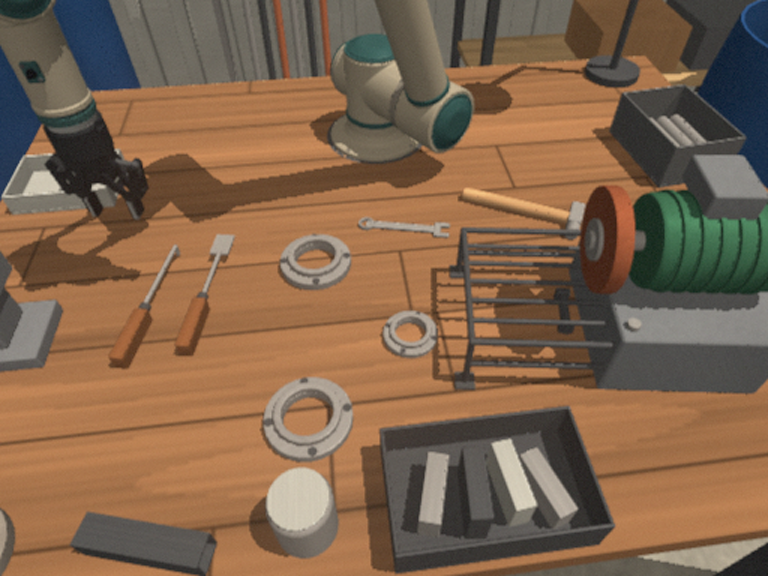

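View pics/t9.png

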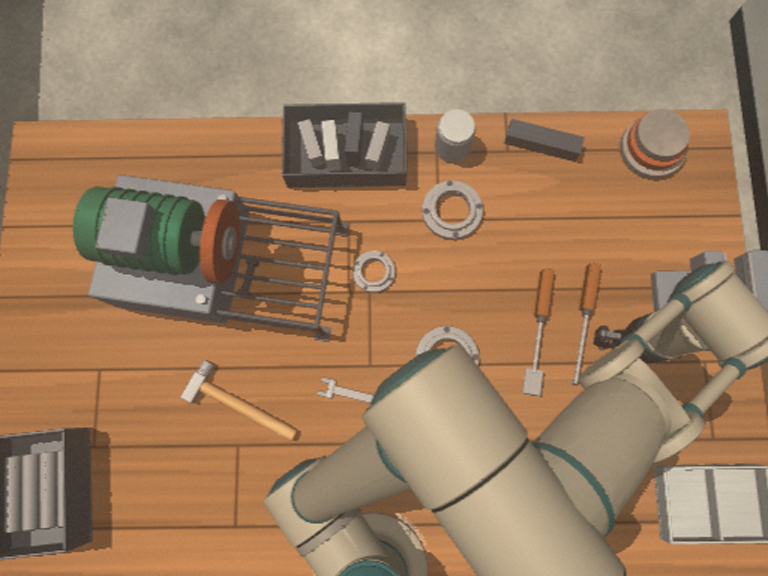

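The hook rests on its handle at its old place. The flange is flat at top-view (375,271). One last check on flange clearance and whether the scraper or bolt shifted, then I'll hand in.

```bash
python3 - <<'E'
from h import *
T=dict(np.load("pics/t9.npz"));g=np.array([.5767,.080]);d=np.array([.165,.986])
for u,v in[(375,271),(353.5,268),(396.5,273)]:
    X=ray(T,(u+.5)/1.5-.5,(v+.5)/1.5-.5,.012); print(X,"y_g",(X[:2]-g)@d)
a=cv2.imread("pics/s9_raw.png").astype(int);b=cv2.imread("pics/scene0_raw.png").astype(int)
D=np.abs(a-b).max(2)
for n,(x0,y0,x1,y1) in dict(scraper=(118,155,158,238),bolt=(368,190,385,222)).items(): print(n,(D[y0:y1,x0:x1]>40).sum(),np.median(D[y0:y1,x0:x1]))
manip.sign_off()
E
```

```text
[ 0.59116709 -0.0099127   0.012     ] y_g -0.0862668481226143
[0.59835428 0.03530094 0.012     ] y_g -0.040500321488394546
[ 0.58615543 -0.05503362  0.012     ] y_g -0.13158299811251567
scraper 0 5.0
bolt 0 4.0
the job is handed in; nothing more can be done
```

The job is done and handed in after about 16 s of the 51 s allowed. I gripped the hooked rod by its handle, lowered its prong into the flange's bore and drew the flange straight out through the mouth. I then laid the rod back at its original spot beside the scraper.

Last checks:
- **Flange:** it lies flat on the open bench with its centre at about (0.591, -0.010). Its rear edge is about 40 mm in front of the mouth.
- **Scraper and bolt:** the scene pictures from before and after show no changed pixels in either area.
- **Hooked rod:** it rests on its handle, clear of the flange and the guard, and the gripper is away from everything.
- **Forces:** readings at the end of each move were small, about 6 N at most. I did not log the force during moves.
- **Disagreement:** the first top and scene measurements of the flange differed by about 7 mm in x. This stayed well inside the 22 mm the prong had to spare in the bore. None of the checks failed.

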